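# Feed a hardwood block down a guide lane

### The job

Push the hardwood block down the narrow lane between the two aluminium guide rails until its leading end is right up against the dark steel end stop, then move the hand clear. The rails have just been set true: neither the block nor the hand may touch either of them, so square it up in front of the mouth before it goes in. Only push it with the fingers along the bench, do not grip or lift it, and leave the oil can, the bolt and the nut beside the lane alone.

Things in the scene. Friction and masses are not known exactly. Their poses are not given: they have to be found in the camera images.
- lane: The guide lane, fixed to the bench; it has no floor, the block slides on the bench top (z = 0). Origin: on the bench top, on the lane's centre line, at its open mouth. +x points down the lane from the mouth to the end stop, +y to the left of that, +z up. Clear width between the rails: 80 mm (y = -40 to +40 mm).
- stop_face (a point): Middle of the end stop's face towards the mouth, 150 mm down the lane from its origin, 14 mm above the bench. The stop is a fixed dark steel bar across the lane's far end, 104 mm wide, 16 mm thick, 28 mm high (two screw heads to 32 mm).
- rail_left: The aluminium guide rail on the lane's +y side: 150 mm long (x = 0 to 150 mm in the lane), 12 mm thick (y = 40 to 52 mm), 18 mm high, fixed. Same origin and axes as the lane.
- rail_right: The aluminium guide rail on the lane's -y side: 150 mm long (x = 0 to 150 mm in the lane), 12 mm thick (y = -40 to -52 mm), 18 mm high, fixed. Same origin and axes as the lane.
- block: Loose hardwood block, grey-brown, 60 mm wide (its x), 120 mm long (its y), 43 mm high, 0.2 to 0.42 kg; stays where it is left. Origin: centre of its underside. Starts with its centre 85 to 120 mm before the mouth, up to 35 mm to either side of the centre line, its long axis within 0.3 rad of the lane's; it goes in lengthwise, either end first.
- oil_can: Bystander: green oil can with a thin brass spout, 68 x 85 mm, 176 mm high, loose, standing on the far side of the bench. Origin: centre of its underside.
- bolt: Bystander: rusty bolt standing on its head, 24 x 27 mm, 65 mm high, loose, on the far side of the bench. Origin: centre of its underside.
- nut: Bystander: dark steel nut, 24 x 27 mm, 19 mm high, loose, lying beside the lane's left rail, 20 to 40 mm from it (centre). Origin: centre of its underside.

How it is judged:
At the end, for the whole second after the job is handed in: The block lies flat and at rest between the rails, its leading end within 6 mm of the end stop, free of both rails (x of block in the frame of lane between 0.084 and 0.095 m and y of block in the frame of lane between -0.012 and 0.012 m and angle between the y axis of block and the x axis of lane, either way round below 0.17 rad and height (world z) of block below 0.006 m and angle between block's own z axis and vertical below 0.05 rad and linear speed of block below 0.01 m/s); the robot touches nothing.
It fails at once if something (the block, the hand or a bystander) touches a guide rail (contact force between any of rail_left, rail_right and anything else above 0.3 N).
It fails at once if the block is lifted or tipped off the bench (height (world z) of block above 0.012 m or angle between block's own z axis and vertical above 0.2 rad).
It fails at once if the block is gripped: the fingers touch it while standing on both sides of it (contact force between the fingers and block above 0.5 N and x of the grasp point in the frame of block between -0.028 and 0.028 m and y of the grasp point in the frame of block between -0.058 and 0.058 m and z of the grasp point in the frame of block below 0.048 m).
It fails at once if the oil can, the bolt or the nut is moved by more than 10 mm (distance of any of oil_can, bolt, nut from where it was at the start of the episode above 0.01 m).
It also fails if it takes over 67 s, if anything falls off the work surface, if the arm or the gripper's body presses on something with over 40 N, if the wrist force passes 120 N, or if a joint passes its speed limit or range.

### The arm

A 6-joint arm with a two-finger parallel gripper is mounted at the origin on a cart in front of the work surface, level with it; the furniture and walls round the work are solid. World frame = base frame: x ahead of the robot, y to its left, z up, the work surface at z = 0. Lengths are in m, angles in rad, forces in N, time in s.
With the tool pointing down it reaches from about 0.35 to 0.925 m from the base axis. Payload 6.4 kg.
Tool frame: the origin (TCP) lies on the centre line of the jaws, within the pads' length; the fingertips stand 25 mm ahead of it and the grasp point (between the pads) lies 6 mm ahead of it; z points along the fingers, y is the line along which they close (so a half turn about z gives the same grasp; the last joint's range is limited). The gripper opens to 94 mm and grips with 3 to 60 N. Pads are 16 mm wide; open, the fingers measure 119 mm over their backs; the gripper's body (75 mm by 177 mm) begins 78 mm behind the grasp point.
Start: joints at [-1.289, 0.245, 1.558, -0, 1.339, -0.174], TCP at [0.286, -0.584, 0.192] pointing down, gripper open.
Joint ranges: [-3.13, 3.13], [-1.02, 2.26], [0.13, 2.54], [-0.95, 4.09], [0.21, 2.88], [-2.74, 2.74]. Speed limits (rad/s): [2.57, 2.57, 3.14, 3.14, 3.14, 3.14].

### API

Orientations are given as a unit quaternion [x, y, z, w].
In Python, from rig import env gives the robot as it stands.
- The arm moves only by the tool jog_arm, never from a script. Its argument "rows" is one flat list of numbers, 7 for each row, row after row: the shift along the tool's x, y, z in m, then the turn, a rotation vector about the tool's x, y, z in rad, then the opening, from -1 (shut) to 1 (fully open). A call has 1 to 8 rows; each row is the pose to reach, as a shift and turn from the pose commanded when the call began, along the tool's axes at that moment; what a row does not reach only later rows make up. A row lasts 1/8 s, in which the tool goes at most 62.5 mm and 10.7 degrees, less where a joint would pass 70% of its speed; a pose out of reach is approached as far as the arm can. A call with a gripper value outside its range is refused whole. The fingers move at their own pace and stop on an object; "newtons" is the grip in N (left out, the last holds). Time passes only in rows, so rows that repeat a pose let the fingers close. It gives the time, the measured TCP pose, the force, the opening and the grip force at its end, in the units of the state.
- env.read_state(): the state, without advancing time (a new reading comes with each control period).
- env.camera(name): name is "scene" or "top" or "wrist"; returns a dict with "pixels" (400x640x3 uint8, red, green, blue), "z_map" (400x640 float32, m along the optical axis (not along the pixel's ray), 0 where there is no reading), "K" (3x3 intrinsics, pixels), "R" (3x3) and "t" (3): a world point X has camera coordinates R X + t. Camera axes: x right, y down, z forward; pixel columns grow to the right and rows downward; lengths in m; the calibration is good to about 2 mm. The wrist camera is an equidistant fisheye: a pixel r from the principal point sees the ray r / f radians off the axis. A picture is of the moment at which its call begins.
- env.hand_in(): hands the job in; it is judged then, once.
Trained networks look in a picture, given as the dict that the camera call returned (one of the last four; its "shot" number tells which), for a name from the list of things; names that differ only in an ending like _2 or _b are one class to them, and where a whole thing is asked for, a point or a joint stands for the part that bears it (a point fixed in the world has none). Each returns a list of dicts, best first, with "p" (0 to 1); they miss things now and then, are a little off and sometimes report something else, mostly with a low value. They report only what shows in the picture. A call takes as long as a camera call.
- env.boxes_of(label, picture): "uv" ([column, row] in pixels, amid what is visible of it).
- env.regions_of(label, picture): "pixels" (400x640 bool, what is visible of it) and "uv" ([column, row] in pixels, amid what is visible of it).
- env.spot_point(label, picture): "uv" ([column, row] in pixels: a listed point, or the origin of a listed thing).
The state is a dict: "clock": time; "joints": joint angles; "joint_vel": joint speeds; "joint_efforts": joint torques, N m; "tool_pos": TCP position; "tool_rot": TCP orientation; "force": force on the tool from outside, world axes, zero at the start; "ft_torque": the same for the moment, N m; "opening": finger opening in m; "gripper_force": force on a finger pad.
Only numpy, scipy, OpenCV 4.12 (cv2) and the standard library are available. Lean on these libraries where they do the work, as an engineer would, in place of code of your own. Each camera call takes 0.05 s, during which the arm holds its last target. There are 200 camera calls.

## Working session

There is one attempt and no reset: what is moved stays moved. The work goes in short steps, Python scripts to look and compute and a tool call to move; the robot and the scene stay as the last step left them, time stands still between calls to the robot, and variables do not carry over. Pictures are saved under pics/ and viewed, at most 10 in all, crops included, and the job is handed in when it is done.

Besides the shell and the picture viewer there is one more tool, called after "Emit:" as name(argument=value, ...), one argument or row to a line, values as JSON. jog_arm: Moves the arm, as the interface text tells. Its arguments: {"type":"object","properties":{"rows":{"type":"array"},"newtons":{"type":"number"}},"required":["rows"]}

```bash
mkdir -p pics; ls; cat > h.py <<'E'
import numpy as np, cv2
from rig import env
def cloud(p):
    K,R,t,z=p["K"],p["R"],p["t"],p["z_map"]
    v,u=np.mgrid[0:400,0:640]
    c=np.stack([(u-K[0,2])/K[0,0]*z,(v-K[1,2])/K[1,1]*z,z],-1)
    return (c-t)@R
def save(p,n): cv2.imwrite(f"pics/{n}.png",p["pixels"][...,::-1])
E
python3 - <<'E'
from h import *
s=env.read_state(); print(s["clock"],s["tool_pos"],s["tool_rot"],s["opening"])
p=env.camera("top"); save(p,"top0"); W=cloud(p)
for n in ["block","rail_left","rail_right","nut","bolt","oil_can","lane","stop_face"]:
    r=env.regions_of(n,p) if n not in("stop_face",) else []
    for d in r[:2]:
        m=d["pixels"]&(p["z_map"]>0); X=W[m]; print(n,d["p"],d["uv"],m.sum(),np.median(X,0).round(3))
        zt=np.percentile(X[:,2],90); T=X[abs(X[:,2]-zt)<.006]
        b=cv2.minAreaRect((T[:,:2]*1000).astype(np.float32)); print("  ztop",zt.round(3),b)
    for d in env.spot_point(n,p)[:1]:
        u,v=map(int,d["uv"]); print(" pt",n,d["p"],d["uv"],W[v,u].round(3))
E
```

```text
pics
0.0 [ 0.2859382  -0.58304565  0.19078958] [ 9.74143129e-01  2.25929877e-01 -6.29195378e-05 -9.22952996e-04] 0.09448339773519238
block 0.81 [289.8, 237.0] 1881 [0.49  0.036 0.042]
  ztop 0.045 ((491.7320251464844, 36.65469741821289), (59.54368209838867, 119.12174987792969), 10.024983406066895)
 pt block 0.77 [289.8, 241.8] [0.487 0.042 0.042]
rail_left 0.82 [377.8, 228.8] 491 [ 0.51  -0.14   0.017]
  ztop 0.02 ((510.4979553222656, -142.242919921875), (148.00205993652344, 12.43580436706543), 89.57645416259766)
rail_right 0.72 [383.5, 272.8] 470 [ 0.419 -0.141  0.018]
  ztop 0.02 ((418.4766540527344, -142.5659637451172), (150.1068878173828, 11.785514831542969), 88.98796081542969)
nut 0.68 [379.9, 208.7] 119 [ 0.543 -0.137  0.018]
  ztop 0.021 ((540.8927612304688, -135.61447143554688), (24.21703338623047, 23.687564849853516), 47.529945373535156)
 pt nut 0.59 [379.4, 212.9] [ 0.607 -0.191 -0.443]
bolt 0.53 [315.7, 140.3] 146 [ 0.694 -0.017  0.025]
  ztop 0.066 ((697.1503295898438, -16.857044219970703), (11.475001335144043, 12.720660209655762), 33.69594955444336)
 pt bolt 0.6 [316.5, 141.9] [ 0.692 -0.014  0.026]
oil_can 0.77 [221.7, 160.0] 1177 [0.648 0.164 0.064]
  ztop 0.094 ((654.2144165039062, 169.05845642089844), (14.776191711425781, 17.27020835876465), 28.927017211914062)
 pt oil_can 0.79 [223.1, 157.7] [0.648 0.165 0.082]
lane 0.92 [421.7, 252.8] 1430 [ 0.459 -0.18   0.019]
  ztop 0.029 ((462.9379577636719, -154.3189697265625), (158.6321563720703, 100.1904525756836), 89.765625)
lane 0.2 [377.9, 229.8] 498 [ 0.51  -0.14   0.017]
  ztop 0.02 ((510.49700927734375, -142.37307739257812), (148.2623291015625, 12.43580436706543), 89.57645416259766)
 pt stop_face 0.89 [421.8, 248.3] [ 0.47  -0.218  0.019]
```

View pics/top0.png

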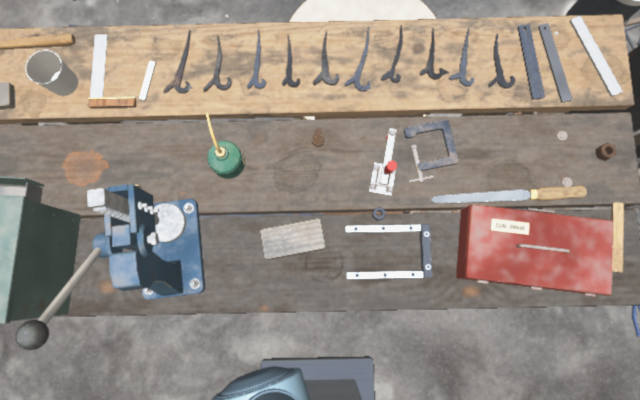

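```bash
python3 - <<'E'
from h import *
p=env.camera("top"); W=cloud(p)
for n in ["rail_left","rail_right"]:
    d=env.regions_of(n,p)[0]; X=W[d["pixels"]]; T=X[abs(X[:,2]-.018)<.005]
    # long edge direction
    f=cv2.fitLine((T[:,:2]*1000).astype(np.float32),cv2.DIST_HUBER,0,.01,.01).ravel(); print(n,f, "y ext",np.percentile(T[:,1],[1,99]),np.degrees(np.arctan2(f[1],f[0])))
X=W.reshape(-1,3); T=X[(abs(X[:,2]-.028)<.007)&(X[:,1]<-.2)&(X[:,1]>-.26)&(abs(X[:,0]-.465)<.07)]
print("stop",cv2.minAreaRect((T[:,:2]*1000).astype(np.float32)))
d=env.regions_of("block",p)[0]; X=W[d["pixels"]]; T=X[abs(X[:,2]-.043)<.005]
print(T.mean(0),cv2.minAreaRect((T[:,:2]*1000).astype(np.float32)))
E
```

```text
rail_left [ 5.8590593e-03  9.9998283e-01  5.1043585e+02 -1.4243776e+02] y ext [-0.21501639 -0.06927798] 89.66429
rail_right [ 1.24829905e-02  9.99922097e-01  4.18350555e+02 -1.41184830e+02] y ext [-0.21393716 -0.06932186] 89.28475
stop ((464.0711975097656, -220.5692901611328), (32.865962982177734, 102.85022735595703), 85.7578125)
[0.49182988 0.03687933 0.04229367] ((492.0934143066406, 36.9898567199707), (59.978126525878906, 119.5571060180664), 9.491433143615723)
```

The top view shows the block at (292,238), the rails at rows 229 and 275 with the stop at column 427, and the nut at (378,213). The oil can and bolt are on the far side, with the red toolbox right of the stop and the vise left of column 205. My plan is to square and centre the block with a two-finger push on its +x side, then push its rear end with both fingers.

```bash
cat >> h.py <<'E'
from scipy.spatial.transform import Rotation as Ro
def plan(pos,yaw):
    "tool shift and turn about tool z for world TCP pos, tool-x yaw (deg), tool down"
    s=env.read_state(); R=Ro.from_quat(s["tool_rot"])
    T=Ro.from_euler("z",yaw,degrees=True)*Ro.from_quat([1,0,0,0])
    print("t",round(s["clock"],2),"tcp",s["tool_pos"].round(4),"yaw",np.degrees(np.arctan2(*R.as_matrix()[1::-1,0])).round(2),"j",np.round(s["joints"],2),"op",round(float(s["opening"]),4))
    print("shift",R.inv().apply(np.array(pos)-s["tool_pos"]).round(4),"turn",(R.inv()*T).as_rotvec().round(4))
E
python3 - <<'E'
from h import *
p=env.camera("top"); W=cloud(p).reshape(-1,3); W=W[p["z_map"].ravel()>0]
for nm,a in {"toolbox":(.2,.7,-.65,-.27),"vise":(.2,.75,.19,.45),"work":(.25,.62,-.26,.19),"can":(.56,.8,.05,.22)}.items():
    m=(W[:,0]>a[0])&(W[:,0]<a[1])&(W[:,1]>a[2])&(W[:,1]<a[3]); X=W[m]; H=X[X[:,2]>.06]; print(nm,X[:,2].max().round(3),len(H), H.min(0).round(3) if len(H) else "",H.max(0).round(3) if len(H) else "")
plan([.565,.037,.27],-.5)
plan([.29,-.57,.27],-.5)
E
```

```text
toolbox 0.104 11159 [ 0.371 -0.568  0.06 ] [ 0.546 -0.284  0.104]
vise 0.458 8007 [0.337 0.19  0.06 ] [0.674 0.335 0.458]
work 0.412 2456 [ 0.25  -0.156  0.084] [0.618 0.135 0.412]
can 0.178 759 [0.625 0.137 0.06 ] [0.705 0.198 0.178]
t 1.05 tcp [ 0.2861 -0.5836  0.1918] yaw 26.12 j [-1.29  0.25  1.56 -0.    1.34 -0.17] op 0.0942
shift [ 0.5236 -0.4345 -0.0782] turn [-1.000e-04  0.000e+00  4.646e-01]
t 1.05 tcp [ 0.2861 -0.5836  0.1918] yaw 26.12 j [-1.29  0.25  1.56 -0.    1.34 -0.17] op 0.0942
shift [ 0.0095 -0.0106 -0.0782] turn [-1.000e-04  0.000e+00  4.646e-01]
```

Emit:
jog_arm(
  rows=[0,0,-0.078,0,0,0,1,0.26,-0.217,-0.078,0,0,0.2,1,0.524,-0.4345,-0.078,0,0,0.4646,1,0.524,-0.4345,-0.078,0,0,0.4646,1,0.524,-0.4345,-0.078,0,0,0.4646,1,0.524,-0.4345,-0.078,0,0,0.4646,1,0.524,-0.4345,-0.078,0,0,0.4646,1,0.524,-0.4345,-0.078,0,0,0.4646,1],
)

```text
clock: 2.05
tool_pos: [0.466, -0.1829, 0.2653]
tool_rot: [1.0, -0.005, 0.0, 0.0]
force: [0.4, 0.0, -0.6]
opening: 0.0941
gripper_force: 0.0
```

```bash
python3 - <<'E'
from h import *
plan([.565,.037,.27],-.5)
E
```

```text
t 2.05 tcp [ 0.466  -0.1829  0.2653] yaw -0.52 j [-0.6  -0.17  1.85  0.    1.46  0.98] op 0.0941
shift [ 0.097  -0.2207 -0.0048] turn [ 0.0005 -0.0009 -0.0004]
```

Emit:
jog_arm(
  rows=[0.097,-0.22,-0.005,0,0,0,0.5,0.097,-0.22,-0.005,0,0,0,0.5,0.097,-0.22,-0.005,0,0,0,0.5,0.097,-0.22,-0.005,0,0,0,0.5,0.097,-0.22,-0.005,0,0,0,0.5,0.097,-0.22,0.06,0,0,0,0.5,0.097,-0.22,0.12,0,0,0,0.5,0.097,-0.22,0.12,0,0,0,0.5],
)

```text
clock: 3.05
tool_pos: [0.5601, 0.0341, 0.1398]
tool_rot: [1.0, -0.005, -0.006, -0.001]
force: [-0.8, 0.3, 0.8]
opening: 0.0702
gripper_force: 0.0
```

```bash
python3 - <<'E'
from h import *
plan([.565,.037,.046],-.5)
p=env.camera("wrist"); save(p,"w1")
E
```

```text
t 3.05 tcp [0.5601 0.0341 0.1398] yaw -0.56 j [-0.14  0.1   1.82 -0.    1.23  1.44] op 0.0702
shift [ 0.006  -0.0028  0.0937] turn [-0.0013  0.0114 -0.0011]
```

View pics/w1.png

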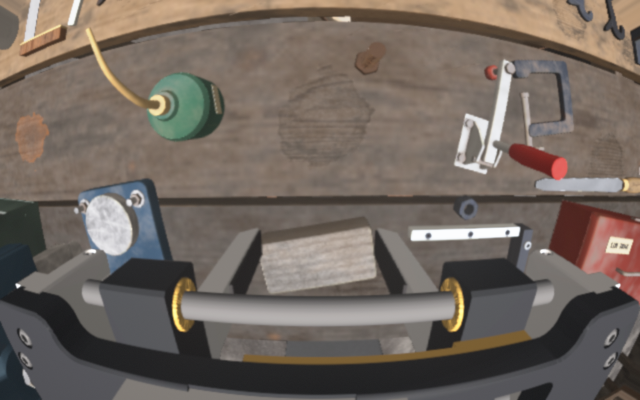

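The wrist view shows the block at (320,258) between the two fingertips, with the nut and left rail at right, well clear. I'll descend beside the block's far face.

Emit:
jog_arm(
  rows=[0.01,-0.002,0.0,0,0.011,0,0.5,0.01,-0.002,0.05,0,0.011,0,0.5,0.01,-0.002,0.094,0,0.011,0,0.5,0.01,-0.002,0.094,0,0.011,0,0.5],
)

```text
clock: 3.6
tool_pos: [0.5741, 0.0363, 0.0504]
tool_rot: [1.0, -0.005, 0.004, -0.0]
force: [0.1, -0.3, 0.3]
opening: 0.0704
gripper_force: 0.0
```

```bash
python3 - <<'E'
from h import *
plan([.506,.037,.046],-.5)
p=env.camera("scene"); save(p,"s1")
E
```

```text
t 3.6 tcp [0.5741 0.0363 0.0504] yaw -0.52 j [-0.13  0.24  1.85  0.    1.05  1.44] op 0.0704
shift [-0.0681 -0.0001  0.0038] turn [-0.0003 -0.0087 -0.0003]
```

View pics/s1.png

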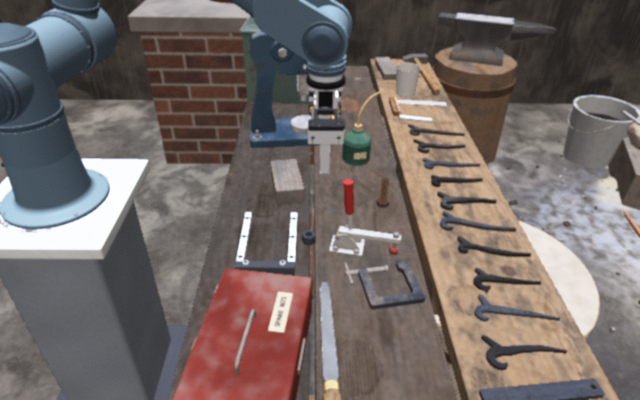

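The scene view shows the hand at (322,165), on the far side of the block at (286,175). The can and bolt are clear. I'll push sideways slowly.

Emit:
jog_arm(
  rows=[-0.02,0,0.003,0,0,0,0.5,-0.032,0,0.003,0,0,0,0.5,-0.04,0,0.003,0,0,0,0.5,-0.047,0,0.003,0,0,0,0.5,-0.054,0,0.003,0,0,0,0.5,-0.06,0,0.003,0,0,0,0.5,-0.065,0,0.003,0,0,0,0.5,-0.065,0,0.003,0,0,0,0.5],
)

```text
clock: 4.65
tool_pos: [0.5091, 0.0369, 0.0471]
tool_rot: [1.0, -0.004, 0.005, 0.0]
force: [-0.3, 0.2, -0.8]
opening: 0.0704
gripper_force: 0.0
```

```bash
cat >> h.py <<'E'
def block():
    p=env.camera("top"); W=cloud(p)
    d=env.regions_of("block",p)[0]; X=W[d["pixels"]]; T=X[abs(X[:,2]-.043)<.005]
    r=cv2.minAreaRect((T[:,:2]*1000).astype(np.float32)); print("block p",d["p"],len(T),r); return p
E
python3 - <<'E'
from h import *
plan([.506,.037,.046],-.5)
save(block(),"t2")
E
```

```text
t 4.65 tcp [0.5091 0.0369 0.0471] yaw -0.5 j [-0.15  0.1   2.01  0.    1.02  1.43] op 0.0704
shift [-0.0031 -0.0001  0.001 ] turn [-0.     -0.0108 -0.0001]
block p 0.65 252 ((479.91796875, 30.94582748413086), (112.935302734375, 16.814817428588867), 87.66262817382812)
```

Emit:
jog_arm(
  rows=[0.03,0,0,0,-0.01,0,0.5,0.04,0,-0.08,0,-0.01,0,0.5,0.04,0,-0.12,0,-0.01,0,0.5,0.06,-0.15,-0.12,0,-0.01,0,0.3,0.06,-0.15,-0.12,0,-0.01,0,0.3,0.06,-0.15,-0.12,0,-0.01,0,0.3],
)

```text
clock: 5.5
tool_pos: [0.5698, 0.1884, 0.168]
tool_rot: [1.0, -0.003, 0.001, 0.001]
force: [8.1, -50.0, 7.0]
opening: 0.0615
gripper_force: 0.0
```

```bash
python3 - <<'E'
from h import *
save(block(),"t3")
plan([.466,.125,.17],89.5)
E
```

```text
block p 0.67 1817 ((491.981201171875, 36.89860534667969), (59.744449615478516, 119.57614135742188), 9.465232849121094)
t 5.6 tcp [0.5706 0.1872 0.1682] yaw -0.37 j [ 0.13  0.15  1.71 -0.    1.28  1.71] op 0.0613
shift [-0.1042  0.0629 -0.002 ] turn [ 3.9000e-03 -9.0000e-04 -1.5685e+00]
```

View pics/t3.png

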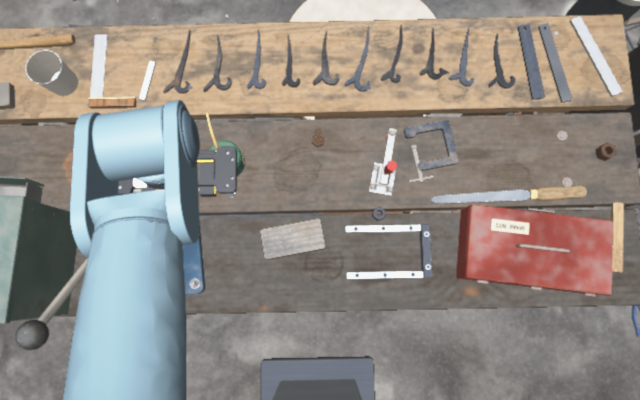

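The hand has run into the vise side (-50 N in y), because I retreated too far toward +y. I'll back off now.

Emit:
jog_arm(
  rows=[0,0.06,0,0,0,0,0.3,0,0.12,0,0,0,0,0.3,-0.01,0.15,0,0,0,0,0.3,-0.01,0.15,0,0,0,0,0.3],
)

```text
clock: 6.1
tool_pos: [0.5581, 0.0349, 0.1678]
tool_rot: [1.0, -0.006, 0.001, -0.0]
force: [-0.1, 0.1, -0.0]
opening: 0.0614
gripper_force: 0.0
```

View pics/t2.png

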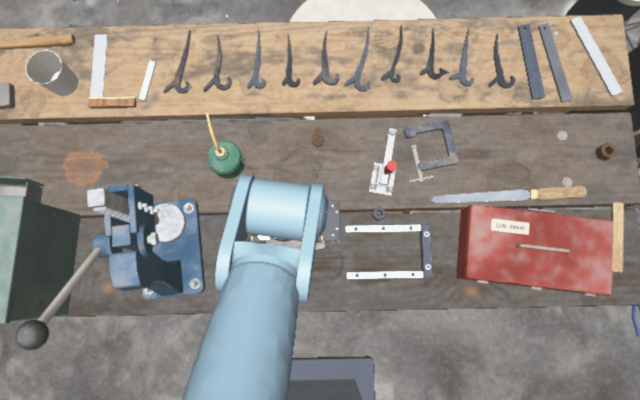

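```bash
python3 - <<'E'
from h import *
plan([.565,.037,.046],-.5); print(env.read_state()["force"])
p=env.camera("top"); save(p,"t4"); W=cloud(p)
for n in ["oil_can","bolt","nut","block"]:
    for d in env.regions_of(n,p)[:1]:
        m=d["pixels"]&(p["z_map"]>0); X=W[m]; print(n,d["p"],d["uv"],m.sum(),np.median(X,0).round(3))
X=W.reshape(-1,3);X=X[(p["z_map"].ravel()>0)&(X[:,1]>.12)&(X[:,1]<.24)&(X[:,0]<.72)&(X[:,2]>.03)&(X[:,0]>.3)]
for z in (.03,.06,.09,.12,.15,.2,.3):
    q=X[(X[:,2]>z)&(X[:,2]<z+.03)]; print(z,len(q),q.min(0).round(3) if len(q) else "",q.max(0).round(3) if len(q) else "")
E
```

```text
t 6.1 tcp [0.5581 0.0349 0.1678] yaw -0.7 j [-0.14  0.06  1.81  0.    1.27  1.44] op 0.0614
shift [ 0.0068 -0.0022  0.1218] turn [-0.0001 -0.001  -0.0034]
[-0.06383654  0.11118134 -0.00968218]
oil_can 0.41 [204.6, 150.2] 121 [0.667 0.191 0.069]
nut 0.52 [421.8, 251.4] 1481 [ 0.46  -0.183  0.019]
block 0.63 [315.1, 237.5] 364 [ 0.492 -0.01   0.042]
0.03 49 [0.405 0.193 0.03 ] [0.674 0.239 0.06 ]
0.06 37 [0.644 0.19  0.06 ] [0.671 0.199 0.073]
0.09 0  
0.12 6 [0.665 0.172 0.142] [0.672 0.174 0.15 ]
0.15 60 [0.669 0.169 0.152] [0.705 0.18  0.176]
0.2 5 [0.475 0.239 0.225] [0.481 0.239 0.227]
0.3 0
```

```bash
python3 - <<'E'
from h import *
p=env.camera("scene"); save(p,"s2")
def proj(X): c=p["R"]@np.array(X)+p["t"]; u=p["K"]@c; return (u[:2]/u[2]).round(0)
print("s1 tips",[proj([.574,.036+s,.025]) for s in(-.041,.041)],"block corners",[proj(np.array([.492,.037,.043])+a*60e-3*np.array([.165,-.986,0])+b*.03*np.array([.986,.165,0])) for a in(-1,1) for b in(-1,1)])
print("now tips",[proj([.558,.035+s,.143]) for s in(-.037,.037)])
d=env.regions_of("block",p)[0]; W=cloud(p); X=W[d["pixels"]]; T=X[abs(X[:,2]-.043)<.005]; print(cv2.minAreaRect((T[:,:2]*1000).astype(np.float32)), d["uv"])
im=p["pixels"][100:240,220:420]; cv2.imwrite("pics/s2c.png",cv2.resize(im,(800,560))[...,::-1])
E
```

```text
s1 tips [array([323., 191.]), array([323., 170.])] block corners [array([269., 160.]), array([295., 157.]), array([275., 190.]), array([303., 187.])]
now tips [array([317., 142.]), array([316., 124.])]
((493.2489318847656, 35.66288375854492), (59.336483001708984, 123.38001251220703), 9.392898559570312) [286.0, 180.9]
```

View pics/s2c.png

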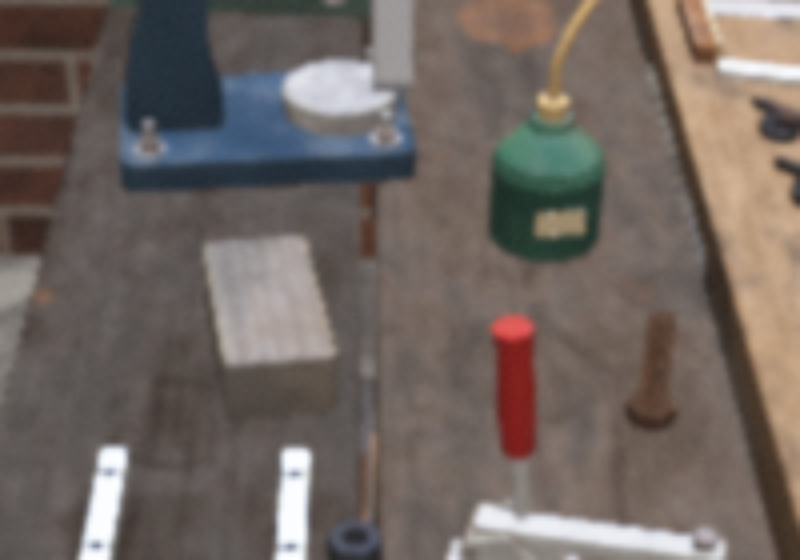

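The scene crop shows the block untouched at crop (270,310). The fingertip is at crop (390,85), higher in the picture than the pose predicts, so I'll check with depth where the finger really is.

```bash
python3 - <<'E'
from h import *
s=env.read_state(); print(s["tool_pos"],s["tool_rot"],s["joints"])
p=env.camera("scene"); W=cloud(p)
for v in range(60,130,6): print(v,[W[v,u].round(3).tolist() for u in (308,317,324)], p["pixels"][v,317])
for c in ("top","wrist"):
    q=env.camera(c); print(c,"t",(-q["R"].T@q["t"]).round(3),"fwd",q["R"][2].round(3))
    if c=="top":
        X=cloud(q).reshape(-1,3); X=X[(X[:,2]>.15)&(X[:,2]<.35)&(X[:,0]>.4)&(X[:,0]<.68)&(X[:,1]<.15)&(X[:,1]>-.15)]; print(X.min(0),X.max(0))
E
```

```text
[0.55826398 0.0374348  0.1677572 ] [ 9.99993352e-01 -3.61478896e-03  4.77674379e-04 -4.37599225e-05] [-1.35786940e-01  5.69703321e-02  1.81361925e+00  2.22652067e-04
  1.27006759e+00  1.44217313e+00]
60 [[0.541, -0.039, 0.322], [0.556, -0.036, 0.321], [0.568, -0.036, 0.321]] [72 72 80]
66 [[0.541, -0.049, 0.316], [0.556, -0.051, 0.316], [0.567, -0.05, 0.316]] [26 24 30]
72 [[0.541, -0.05, 0.305], [0.556, -0.05, 0.306], [0.568, -0.046, 0.304]] [158 154 152]
78 [[0.541, -0.043, 0.292], [0.556, -0.042, 0.292], [0.568, -0.044, 0.293]] [158 152 151]
84 [[0.541, -0.041, 0.28], [0.556, -0.04, 0.28], [0.568, -0.043, 0.281]] [156 152 151]
90 [[0.539, 0.276, 0.131], [0.557, -0.002, 0.252], [0.589, 0.573, 0.002]] [157 152 154]
96 [[0.539, 0.471, 0.028], [0.557, -0.004, 0.241], [0.588, 0.531, 0.001]] [156 152 151]
102 [[0.539, 0.474, 0.007], [0.557, -0.003, 0.229], [0.587, 0.489, 0.0]] [158 153 154]
108 [[0.539, 0.444, 0.002], [0.558, -0.004, 0.217], [0.586, 0.449, -0.0]] [157 153 153]
114 [[0.539, 0.406, 0.001], [0.558, -0.005, 0.205], [0.585, 0.408, 0.001]] [157 153 152]
120 [[0.54, 0.289, 0.042], [0.558, -0.003, 0.191], [0.584, 0.371, 0.001]] [140 136 135]
126 [[0.54, 0.258, 0.041], [0.563, 0.267, 0.036], [0.583, 0.335, 0.001]] [133 129 126]
top t [ 0.403 -0.019  1.039] fwd [ 0.168 -0.001 -0.986]
[ 0.52279604 -0.14886571  0.1500049 ] [0.61475021 0.10677915 0.32536635]
wrist t [0.628 0.036 0.36 ] fwd [-0.241  0.002 -0.97 ]
```

Depth puts the fingertip bottom at z≈0.188 while the reported TCP z is 0.168, so it should be 0.143. The real hand is about 45 mm higher than reported, with x and y agreeing, so my push passed over the block. I'll go down to a reported z of 0.03 (tips about 0.05) and check again.

Emit:
jog_arm(
  rows=[0.014,0,0.04,0,0,0,0.5,0.014,0,0.08,0,0,0,0.5,0.014,0,0.11,0,0,0,0.5,0.014,0,0.137,0,0,0,0.5,0.014,0,0.137,0,0,0,0.5,0.014,0,0.137,0,0,0,0.5],
)

```text
clock: 7.35
tool_pos: [0.5732, 0.0363, 0.032]
tool_rot: [1.0, -0.004, 0.001, 0.0]
force: [0.1, 0.8, 0.4]
opening: 0.0707
gripper_force: 0.0
```

```bash
cat >> h.py <<'E'
def tip(x,n=None):
    "lowest depth points of the nearer finger seen by scene camera near world x, y>-.15"
    p=env.camera("scene"); W=cloud(p); s=env.read_state(); y=s["tool_pos"][1]; 
    m=(abs(W[...,0]-x)<.007)&(abs(W[...,1]-y)<.075)&(W[...,2]>.012)&(W[...,2]<.3)
    X=W[m]; print("tip z",np.sort(X[:,2])[:8].round(3),"y",X[np.argsort(X[:,2])[:8],1].round(3))
    if n: save(p,n)
E
python3 - <<'E'
from h import *
plan([.51,.037,.003],-.5); tip(env.read_state()["tool_pos"][0],"s3"); print(env.read_state()["force"])
E
```

```text
t 7.35 tcp [0.5732 0.0363 0.032 ] yaw -0.49 j [-0.13  0.27  1.85  0.    1.02  1.45] op 0.0707
shift [-0.0633 -0.0001  0.0288] turn [ 0.0002 -0.0027  0.0001]
tip z [0.05  0.051 0.052 0.052 0.052 0.052 0.055 0.055] y [-0.004 -0.005 -0.006 -0.007 -0.007 -0.007 -0.007 -0.008]
[ 0.01072953 -0.77344219 -0.07803731]
```

Confirmed: the tips are at reported z + 0.019. I'll lower another 29 mm and push.

Emit:
jog_arm(
  rows=[0,0,0.029,0,0,0,0.5,0,0,0.029,0,0,0,0.5,-0.025,0,0.029,0,0,0,0.5,-0.033,0,0.029,0,0,0,0.5,-0.041,0,0.029,0,0,0,0.5,-0.048,0,0.029,0,0,0,0.5,-0.052,0,0.029,0,0,0,0.5,-0.052,0,0.029,0,0,0,0.5],
)

```text
clock: 8.4
tool_pos: [0.5206, 0.0368, 0.0021]
tool_rot: [1.0, -0.005, 0.001, -0.0]
force: [2.1, -0.6, 1.1]
opening: 0.0706
gripper_force: 0.8
```

```bash
cat >> h.py <<'E'
def blocks():
    p=env.camera("scene"); W=cloud(p)
    for d in env.regions_of("block",p)[:1]:
        X=W[d["pixels"]]; T=X[abs(X[:,2]-.043)<.005]; print("scene block",d["p"],len(T),cv2.minAreaRect((T[:,:2]*1000).astype(np.float32)))
    return p
E
python3 - <<'E'
from h import *
plan([.505,.037,.003],-.5); blocks()
E
```

```text
t 8.4 tcp [0.5206 0.0368 0.0021] yaw -0.52 j [-0.15  0.21  1.99  0.    0.94  1.43] op 0.0706
shift [-0.0156 -0.0001 -0.0009] turn [-0.0002 -0.0018 -0.0004]
scene block 0.71 0 ((0.0, 0.0), (0.0, 0.0), 0.0)
```

Contact is made at 2.1 N. I'll finish the push to TCP x≈0.504.

Emit:
jog_arm(
  rows=[-0.004,0,0,0,0,0,0.5,-0.008,0,0,0,0,0,0.5,-0.012,0,0,0,0,0,0.5,-0.016,0,0,0,0,0,0.5,-0.016,0,0,0,0,0,0.5,0.01,0,0,0,0,0,0.5,0.03,0,0,0,0,0,0.5,0.03,0,-0.05,0,0,0,0.5],
)

```text
clock: 9.5
tool_pos: [0.5456, 0.037, 0.0466]
tool_rot: [1.0, -0.004, -0.007, -0.001]
force: [0.9, -0.1, -0.0]
opening: 0.0706
gripper_force: 0.0
```

Emit:
jog_arm(
  rows=[0.01,0,-0.06,0,0,0,0.0,0.01,0,-0.12,0,0,0,0.0,0.01,0.06,-0.13,0,0,0,0.0,0.01,0.12,-0.13,0,0,0,0.0,0.01,0.17,-0.13,0,0,0,0.0,0.01,0.17,-0.13,0,0,0,0.0],
)

```text
clock: 10.25
tool_pos: [0.5572, -0.136, 0.1806]
tool_rot: [1.0, -0.007, -0.001, -0.001]
force: [-0.4, 0.0, 0.5]
opening: 0.0468
gripper_force: 0.0
```

```bash
python3 - <<'E'
from h import *
blocks(); save(block(),"t5"); plan([.466,.125,.13],89.5)
E
```

```text
scene block 0.75 854 ((464.8133239746094, 39.63733673095703), (123.91471099853516, 60.073394775390625), 89.60314178466797)
block p 0.65 1850 ((463.4885559082031, 41.753822326660156), (118.27478790283203, 59.97718048095703), 88.88996887207031)
t 10.45 tcp [ 0.558  -0.1322  0.1811] yaw -0.43 j [-0.43  0.08  1.77  0.    1.3   1.15] op 0.0473
shift [-0.0939 -0.2565  0.0514] turn [-1.4000e-03 -1.0000e-04 -1.5696e+00]
```

The block is now square at about (0.464, 0.041), right on the lane line. Before going behind it I'll check the vise clearance.

```bash
python3 - <<'E'
from h import *
for c in("top","scene"):
    p=env.camera(c); W=cloud(p).reshape(-1,3); W=W[(p["z_map"].ravel()>0)&(W[:,1]>.13)&(W[:,1]<.4)&(W[:,0]>.36)&(W[:,0]<.58)]
    for z in (.02,.05,.1,.15,.2,.25,.3,.35,.4):
        q=W[(W[:,2]>z)&(W[:,2]<z+.05)]
        if len(q): i=q[:,1].argmin(); print(c,z,len(q),q[i].round(3))
E
```

```text
top 0.02 3469 [0.405 0.214 0.025]
top 0.05 343 [0.4   0.252 0.063]
top 0.1 351 [0.406 0.253 0.105]
top 0.15 423 [0.531 0.25  0.196]
top 0.2 1342 [0.471 0.237 0.236]
top 0.25 3408 [0.531 0.25  0.255]
top 0.3 602 [0.519 0.273 0.321]
top 0.35 598 [0.522 0.273 0.354]
top 0.4 304 [0.361 0.296 0.445]
scene 0.02 1396 [0.408 0.21  0.02 ]
scene 0.05 396 [0.404 0.249 0.064]
scene 0.1 347 [0.412 0.249 0.102]
scene 0.15 594 [0.429 0.25  0.159]
scene 0.2 989 [0.474 0.234 0.236]
scene 0.25 765 [0.473 0.247 0.252]
scene 0.3 85 [0.512 0.284 0.306]
```

Emit:
jog_arm(
  rows=[-0.03,-0.05,0,0,0,-0.18,-0.36,-0.06,-0.1,0,0,0,-0.36,-0.36,-0.09,-0.14,0,0,0,-0.54,-0.36,-0.09,-0.14,0,0,0,-0.72,-0.36,-0.09,-0.14,0,0,0,-0.9,-0.36,-0.09,-0.14,0,0,0,-1.08,-0.36,-0.09,-0.14,0,0,0,-1.26,-0.36,-0.09,-0.14,0,0,0,-1.44,-0.36],
)

```text
clock: 11.55
tool_pos: [0.4696, 0.0082, 0.1817]
tool_rot: [0.752, 0.659, 0.0, 0.0]
force: [1.4, -0.0, 0.3]
opening: 0.0296
gripper_force: 0.0
```

```bash
python3 - <<'E'
from h import *
plan([.466,.119,.13],89.5)
E
```

```text
t 11.55 tcp [0.4696 0.0082 0.1817] yaw 82.44 j [-0.22 -0.18  2.02  0.    1.31 -0.09] op 0.0296
shift [ 0.1094 -0.0182  0.0517] turn [ 8.000e-04 -1.000e-04 -1.232e-01]
```

Emit:
jog_arm(
  rows=[0.05,-0.009,0.02,0,0,-0.123,-0.36,0.09,-0.015,0.05,0,0,-0.123,-0.36,0.109,-0.018,0.052,0,0,-0.123,-0.36,0.109,-0.018,0.052,0,0,-0.123,-0.36,0.109,-0.018,0.052,0,0,-0.123,-0.36],
)

```text
clock: 12.18
tool_pos: [0.4675, 0.1176, 0.1302]
tool_rot: [0.713, 0.701, 0.001, 0.001]
force: [-0.4, -0.7, 0.1]
opening: 0.0302
gripper_force: 0.0
```

```bash
python3 - <<'E'
from h import *
plan([.466,.119,.003],89.5); blocks(); tip(.466+.02)
E
```

```text
t 12.18 tcp [0.4675 0.1176 0.1302] yaw 89.08 j [ 0.01 -0.09  2.03 -0.    1.2   0.03] op 0.0302
shift [ 0.0014 -0.0018  0.1272] turn [ 0.0019  0.0002 -0.0073]
scene block 0.84 846 ((464.7889709472656, 38.86619567871094), (124.6077880859375, 59.79542541503906), 89.48535919189453)
tip z [0.04  0.04  0.04  0.041 0.041 0.041 0.041 0.041] y [0.045 0.069 0.06  0.056 0.064 0.044 0.052 0.093]
```

Emit:
jog_arm(
  rows=[0.003,-0.002,0.04,0.002,0,-0.007,-0.36,0.003,-0.002,0.08,0.002,0,-0.007,-0.36,0.003,-0.002,0.11,0.002,0,-0.007,-0.36,0.003,-0.002,0.128,0.002,0,-0.007,-0.36,0.003,-0.002,0.128,0.002,0,-0.007,-0.36],
)

```text
clock: 12.95
tool_pos: [0.4644, 0.1201, 0.0007]
tool_rot: [0.711, 0.703, -0.001, -0.001]
force: [-0.5, -0.2, 0.4]
opening: 0.03
gripper_force: 0.0
```

```bash
python3 - <<'E'
from h import *
plan([.466,.08,.003],89.5); blocks(); print(env.read_state()["force"])
E
```

```text
t 12.95 tcp [0.4644 0.1201 0.0007] yaw 89.39 j [0.02 0.13 2.09 0.   0.93 0.03] op 0.03
shift [-0.0401  0.002  -0.0023] turn [-0.0038  0.0001 -0.0019]
scene block 0.92 850 ((464.9407043457031, 39.618797302246094), (123.65520477294922, 59.409263610839844), 89.55518341064453)
[1.28207256 0.24476825 0.77551792]
```

Emit:
jog_arm(
  rows=[-0.008,0.001,-0.002,0,0,0,-0.36,-0.015,0.001,-0.002,0,0,0,-0.36,-0.022,0.001,-0.002,0,0,0,-0.36,-0.029,0.001,-0.002,0,0,0,-0.36,-0.036,0.001,-0.002,0,0,0,-0.36,-0.043,0.001,-0.002,0,0,0,-0.36,-0.049,0.001,-0.002,0,0,0,-0.36,-0.049,0.001,-0.002,0,0,0,-0.36],
)

```text
clock: 14.05
tool_pos: [0.4656, 0.0708, 0.0034]
tool_rot: [0.711, 0.704, -0.001, -0.0]
force: [0.0, 0.1, 0.2]
opening: 0.0303
gripper_force: 0.0
```

```bash
cat >> h.py <<'E'
def gaps():
    "block edges and rail inner edges in the scene view, world x at their heights"
    p=env.camera("scene"); W=cloud(p).reshape(-1,3)
    for n,z,y0,y1 in(("block",.043,-.3,.2),("rails",.018,-.19,-.08)):
        T=W[(abs(W[:,2]-z)<.003)&(W[:,1]>y0)&(W[:,1]<y1)&(abs(W[:,0]-.465)<.065)]
        if n=="block": print(n,len(T),cv2.minAreaRect((T[:,:2]*1000).astype(np.float32)) if len(T) else 0)
        else:
            for s in(-1,1):
                q=T[(T[:,0]-.465)*s>.037]; print("rail",s,len(q),np.median(q[:,0]).round(4),q[:,0].min().round(4),q[:,0].max().round(4), np.polyfit(q[:,1],q[:,0],1).round(4))
    return p
E
python3 - <<'E'
from h import *
plan([.466,.0,.003],89.5); save(gaps(),"s6"); blocks()
E
```

```text
t 14.05 tcp [0.4656 0.0708 0.0034] yaw 89.44 j [-0.09  0.1   2.11 -0.    0.93 -0.08] op 0.0303
shift [-0.0708  0.001   0.0005] turn [-0.0017  0.001  -0.0011]
block 922 ((463.4930419921875, 7.310459136962891), (133.65969848632812, 59.48543930053711), 89.41510772705078)
rail -1 245 0.4205 0.4136 0.4263 [0.0064 0.4212]
rail 1 233 0.5118 0.5054 0.518 [0.0095 0.5131]
scene block 0.95 929 ((463.56787109375, 2.0187110900878906), (124.61744689941406, 59.529571533203125), 89.9732666015625)
```

View pics/s6.png

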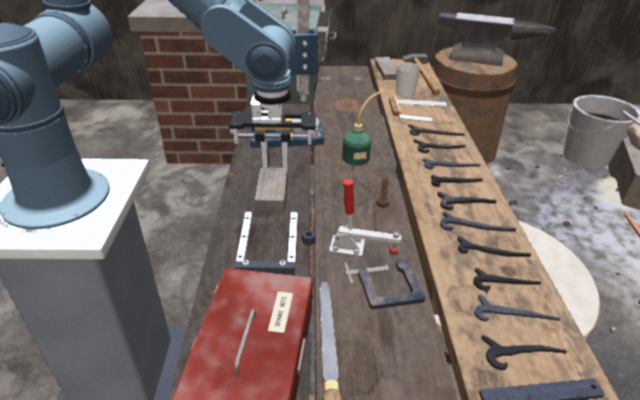

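The scene view shows the block at (270,183) squarely in front of the mouth (rails at columns 245 and 293), with both fingertips on its rear end. The measured offset is about 3 mm with roughly 6.5 mm of gap left each side, so I'll push it in.

Emit:
jog_arm(
  rows=[-0.009,0,0,0,0,0,-0.36,-0.018,0,0,0,0,0,-0.36,-0.027,0.0005,0,0,0,0,-0.36,-0.036,0.0005,0,0,0,0,-0.36,-0.045,0.001,0,0,0,0,-0.36,-0.053,0.001,0,0,0,0,-0.36,-0.06,0.001,0,0,0,0,-0.36,-0.06,0.001,0,0,0,0,-0.36],
)

```text
clock: 15.2
tool_pos: [0.4667, 0.011, 0.0039]
tool_rot: [0.711, 0.704, -0.0, 0.0]
force: [-0.7, 0.4, 0.4]
opening: 0.0305
gripper_force: 0.0
```

```bash
python3 - <<'E'
from h import *
plan([.466,-.089,.003],89.5); gaps(); blocks()
E
```

```text
t 15.2 tcp [0.4667 0.011  0.0039] yaw 89.42 j [-0.22  0.09  2.12 -0.    0.93 -0.21] op 0.0305
shift [-0.1     0.0004  0.001 ] turn [-0.0005  0.0006 -0.0014]
block 1064 ((464.2409362792969, -56.303016662597656), (126.61238098144531, 59.26545333862305), 89.3066635131836)
rail -1 246 0.4201 0.4135 0.4262 [0.0058 0.421 ]
rail 1 234 0.5118 0.5055 0.518 [0.0148 0.5138]
scene block 0.78 1095 ((464.0952453613281, -57.03569412231445), (126.48915100097656, 59.63608932495117), 89.45736694335938)
```

Emit:
jog_arm(
  rows=[-0.009,0,0,0,0,0,-0.36,-0.019,0,0,0,0,0,-0.36,-0.029,0.0005,0,0,0,0,-0.36,-0.039,0.0005,0,0,0,0,-0.36,-0.049,0.0005,0,0,0,0,-0.36,-0.059,0.001,0,0,0,0,-0.36,-0.069,0.001,0,0,0,0,-0.36,-0.078,0.001,0,0,0,0,-0.36],
)

```text
clock: 16.35
tool_pos: [0.4667, -0.067, 0.0038]
tool_rot: [0.711, 0.704, -0.0, -0.0]
force: [-0.1, 3.2, 3.0]
opening: 0.0302
gripper_force: 1.7
```

```bash
python3 - <<'E'
from h import *
plan([.466,-.089,.003],89.5); p=gaps(); W=cloud(p).reshape(-1,3)
d=env.regions_of("block",p)[0]; X=cloud(p)[d["pixels"]]; T=X[abs(X[:,2]-.043)<.004]; print("block y",np.percentile(T[:,1],[0.5,1,99]))
q=W[(abs(W[:,2]-.028)<.003)&(abs(W[:,0]-.464)<.04)&(W[:,1]<-.19)&(W[:,1]>-.26)]; print("stop top y",len(q),np.percentile(q[:,1],[1,50,99]))
E
```

```text
t 16.35 tcp [ 0.4667 -0.067   0.0038] yaw 89.44 j [-0.38  0.1   2.11 -0.    0.93 -0.37] op 0.0302
shift [-0.022  -0.0005  0.0008] turn [-0.0009 -0.0001 -0.001 ]
block 1306 ((464.49798583984375, -134.85684204101562), (124.59308624267578, 59.209774017333984), 89.37654876708984)
rail -1 245 0.4204 0.4135 0.4264 [0.0099 0.4215]
rail 1 235 0.512 0.5056 0.518 [0.0085 0.5131]
block y [-0.19588898 -0.19512429 -0.0780183 ]
stop top y 391 [-0.23535452 -0.2269226  -0.19232517]
```

Emit:
jog_arm(
  rows=[-0.007,0,0,0,0,0,-0.36,-0.012,0,0,0,0,0,-0.36,-0.016,0,0,0,0,0,-0.36,-0.018,0,0,0,0,0,-0.36,-0.0195,0,0,0,0,0,-0.36,-0.0205,0,0,0,0,0,-0.36],
)

```text
clock: 17.2
tool_pos: [0.4662, -0.0868, 0.0035]
tool_rot: [0.71, 0.704, -0.0, -0.0]
force: [-0.2, 1.1, -1.5]
opening: 0.03
gripper_force: 0.7
```

Emit:
jog_arm(
  rows=[-0.001,0,0,0,0,0,-0.36,-0.002,0,0,0,0,0,-0.36],
)

```text
clock: 17.45
tool_pos: [0.4663, -0.0888, 0.0036]
tool_rot: [0.71, 0.704, -0.0, -0.0]
force: [0.2, 1.4, -0.7]
opening: 0.0302
gripper_force: 0.7
```

```bash
python3 - <<'E'
from h import *
plan([.466,-.089,.003],89.5); p=gaps(); print(env.read_state()["force"])
d=env.regions_of("block",p)[0]; X=cloud(p)[d["pixels"]]; T=X[abs(X[:,2]-.043)<.004]; print("block y",np.percentile(T[:,1],[0.5,1,99]))
cv2.imwrite("pics/s8.png",cv2.resize(p["pixels"][150:290,210:360],(600,560),interpolation=cv2.INTER_CUBIC)[...,::-1])
E
```

```text
t 17.45 tcp [ 0.4663 -0.0888  0.0036] yaw 89.46 j [-0.43  0.11  2.1  -0.    0.93 -0.42] op 0.0302
shift [-0.0002 -0.0003  0.0006] turn [-0.0011 -0.     -0.0008]
block 1381 ((464.3116760253906, -152.4068145751953), (133.325439453125, 59.277225494384766), 89.53733825683594)
rail -1 247 0.4203 0.4135 0.4263 [0.0104 0.4217]
rail 1 235 0.5118 0.5055 0.518 [0.0102 0.5133]
[ 0.01084213  0.63916023 -0.86081235]
block y [-0.21717663 -0.21669546 -0.1006235 ]
```

View pics/s8.png

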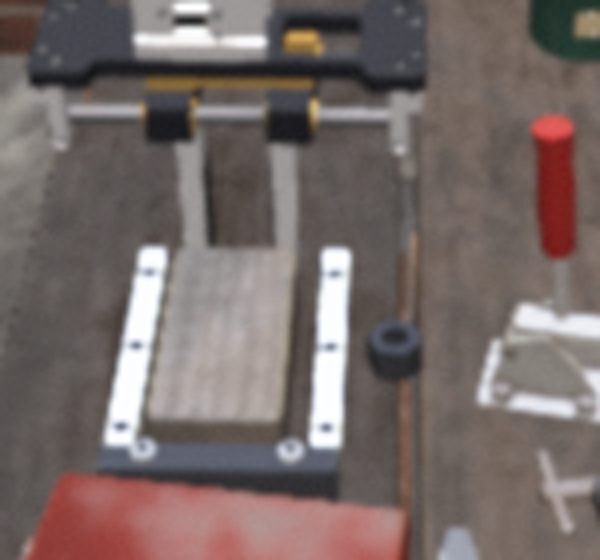

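The block is between the rails with clear gaps on both sides, its leading end at crop (215,430) almost at the stop. I'll make small steps until contact.

Emit:
jog_arm(
  rows=[-0.001,0,0,0,0,0,-0.36,-0.001,0,0,0,0,0,-0.36],
)

```text
clock: 17.8
tool_pos: [0.4664, -0.0899, 0.0037]
tool_rot: [0.71, 0.704, -0.0, -0.0]
force: [-0.1, 1.3, -1.3]
opening: 0.0304
gripper_force: 0.6
```

Emit:
jog_arm(
  rows=[-0.001,0,0,0,0,0,-0.36,-0.001,0,0,0,0,0,-0.36],
)

```text
clock: 18.05
tool_pos: [0.4664, -0.0899, 0.0038]
tool_rot: [0.711, 0.704, 0.0, -0.001]
force: [0.5, 6.2, 0.2]
opening: 0.0303
gripper_force: 3.0
```

The force rose to 6.2 N and the TCP stopped, so the block is against the stop. Retreating.

Emit:
jog_arm(
  rows=[0.006,0,0,0,0,0,-0.36,0.02,0,0,0,0,0,-0.36,0.03,0,0,0,0,0,-0.36,0.03,0,-0.04,0,0,0,-0.36,0.03,0,-0.1,0,0,0,-0.36,0.03,0,-0.15,0,0,0,-0.36,0.03,0,-0.15,0,0,0,-0.36,0.03,0,-0.15,0,0,0,-0.36],
)

```text
clock: 19.05
tool_pos: [0.4663, -0.0603, 0.153]
tool_rot: [0.71, 0.704, -0.001, -0.001]
force: [-0.1, 0.6, -0.7]
opening: 0.0299
gripper_force: 0.0
```

```bash
python3 - <<'E'
from h import *
plan([.466,-.089,.003],89.5); gaps(); p=block(); W=cloud(p)
for n in ["oil_can","bolt","nut"]:
    for d in env.regions_of(n,p)[:1]:
        m=d["pixels"]&(p["z_map"]>0); print(n,d["p"],d["uv"],m.sum(),np.median(W[m],0).round(3))
save(p,"t9")
E
```

```text
t 19.05 tcp [ 0.4663 -0.0603  0.153 ] yaw 89.48 j [-0.37 -0.15  2.04 -0.    1.25 -0.36] op 0.0299
shift [-0.0287  0.0002  0.1499] turn [-0.0019 -0.0002 -0.0004]
block 1350 ((464.39862060546875, -159.34112548828125), (124.23280334472656, 59.27485275268555), 89.62488555908203)
rail -1 246 0.4201 0.4135 0.4263 [0.0041 0.4209]
rail 1 236 0.5119 0.5054 0.5179 [0.0074 0.5129]
block p 0.78 405 ((463.01397705078125, -195.8955841064453), (43.039772033691406, 59.21271514892578), 87.25862121582031)
oil_can 0.61 [222.3, 159.4] 1203 [0.648 0.165 0.064]
bolt 0.52 [314.7, 138.9] 147 [ 0.694 -0.016  0.03 ]
```

View pics/t9.png

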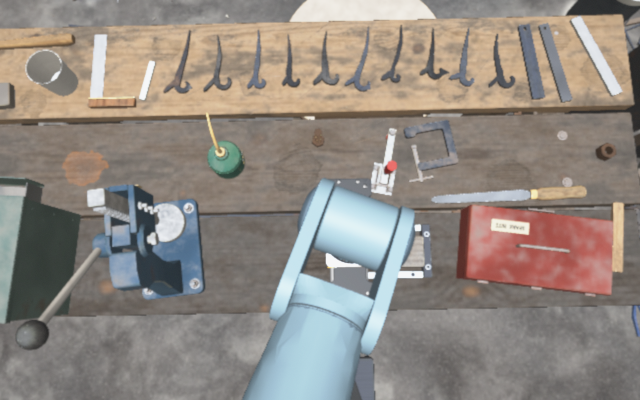

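The top view shows the block's end against the stop at (424,252). The can and bolt have not moved, the nut looked in place in the previous scene view, and the hand is well above the lane. Handing in.

```bash
python3 -c "
from rig import env
print(env.hand_in())"
```

```text
the job is handed in; nothing more can be done
None
```

The block is in the lane against the end stop, about 1.5 mm off the centre line and free of both rails, and the hand is clear. But mid-job I ran the hand into the vise and read about 50 N at the wrist, which may break the 40 N limit; the hand-in returned no verdict.

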